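Set the boom magnifier over the copper disc

ROBOT

A 6-joint arm with a two-finger parallel gripper is mounted at the origin on the work surface. World frame = base frame: x ahead of the robot, y to its left, z up, the work surface at z = 0. Lengths are in m, angles in degrees, forces in N, time in s.
With the tool pointing down it reaches from about 0.4 to 0.825 m from the base axis. Payload 7 kg.
Tool frame: the origin (TCP) lies on the front face of the gripper's body, between the roots of the fingers; the fingertips stand 66 mm ahead of it and the grasp point (between the pads) lies 47 mm ahead of it; z points along the fingers, y is the line along which they close (so a half turn about z gives the same grasp; the last joint's range is limited). The gripper opens to 88 mm and grips with 3 to 60 N. Pads are 19 mm wide; open, the fingers measure 130 mm over their backs; the gripper's body (78 mm by 193 mm) begins 47 mm behind the grasp point.
Start: joints at [83.715, 20.546, 0.682, 0, -70.136, -16.507], TCP at [0.261, 0.622, 0.292] pointing down, gripper open.
Joint ranges: [-176.03, 176.03], [-82.01, 121.73], [-58.28, 71.71], [-173.87, 95.51], [-174.79, -0.11], [-173.66, 173.66]. Speed limits (degrees/s): [136.94, 136.94, 172.46, 180, 180, 180].

INTERFACE

Orientations are given as [roll, pitch, yaw] about the fixed x, y, z axes, in that order (R = Rz(yaw) Ry(pitch) Rx(roll)).
In Python, from plant import ctrl gives the robot as it stands.
- The arm moves only by the tool send_rows, never from a script. Its argument "deltas" is a list of rows, each a list of 2 entries, a list of its own where there are three numbers: the shift along the tool's x, y, z each as a share of 800 mm, from -1 to 1, then the turn about the tool's z as a share of 90 degrees, from -1 to 1. A call has exactly 5 rows; each row is the pose to reach, as a shift and turn from the pose commanded when the call began, along the tool's axes at that moment; what a row does not reach only later rows make up. A row lasts 1/12 s, in which the tool goes at most 41.7 mm and 7.16 degrees, less where a joint would pass 70% of its speed; a pose out of reach is approached as far as the arm can. A call with a number of a shift or a turn outside -1 to 1 is refused whole. A call with a gripper value outside its range is refused whole. "gripper" is the opening, from 0 (shut) to 1 (fully open), set as the call begins (left out, the last holds). The fingers move at their own pace and stop on an object; the grip force is fixed at half the most. Time passes only in rows, so rows that repeat a pose let the fingers close, or fill a call up. It gives the time, the measured TCP pose, the force, the opening and the grip force at its end, in the units of the state.
- ctrl.get_obs(): the state, without advancing time (a new reading comes with each control period).
- ctrl.snapshot(name): name is "side" or "top" or "wrist"; returns a dict with "color" (400x640x3 uint8, red, green, blue), "vertical_fov" (degrees; the focal length in pixels is half the picture's height over the tangent of half this angle, whatever the lens; pixels are square), "cx", "cy" (the principal point, pixels), "k1" (the pictures are not rectified: a ray, as slopes to the right and down, at radius r is drawn at 1 + k1 r^2 times it, then the intrinsics apply), "rvec" (rotation vector, rad) and "tvec" (3), from world to camera coordinates, as OpenCV has them. Camera axes: x right, y down, z forward; pixel columns grow to the right and rows downward; lengths in m; the calibration is good to about 2 mm. A picture is of the moment at which its call begins. There is no depth.
- ctrl.close_job(): hands the job in; it is judged then, once.
Trained networks look in a picture, given as the dict that the camera call returned (one of the last four; its "shot" number tells which), for a name from the list of things; names that differ only in an ending like _2 or _b are one class to them, and where a whole thing is asked for, a point or a joint stands for the part that bears it (a point fixed in the world has none). Each returns a list of dicts, best first, with "conf" (0 to 1); they miss things now and then, are a little off and sometimes report something else, mostly with a low value. They report only what shows in the picture. A call takes as long as a camera call. They do not tell look-alikes from the thing itself.
- ctrl.boxes_of(picture, thing): "xy" ([column, row] as shares, 0 to 1, of the picture: columns of its width, rows of its height, amid what is visible of it).
- ctrl.cut_out(picture, thing): "pixels" (400x640 bool, what is visible of it) and "xy" ([column, row] as shares, 0 to 1, of the picture: columns of its width, rows of its height, amid what is visible of it).
The state is a dict: "clock": time; "joint_pos": joint angles; "qvel": joint speeds; "tau": joint torques, N m; "tool_pos": TCP position; "orientation": TCP orientation; "force": force on the tool from outside, world axes, zero at the start; "moment": the same for the moment, N m; "opening": finger opening in m; "gripper_force": force on a finger pad.
Only numpy, scipy, OpenCV 4.12 (cv2) and the standard library are available. Lean on these libraries where they do the work, as an engineer would, in place of code of your own. Each camera call takes 0.05 s, during which the arm holds its last target. There are 200 camera calls.

TASK

Bring the lens of the bench magnifier over the copper disc in the pitch bowl: press the brass snap button in, slide the boom's white sleeve in or out as needed, and go on hole by hole until the button has popped fully out in the hole that centres the lens over the copper. Press and slide with a light hand, never forcing the magnifier, and leave the bowl, the dish, the hammer and the cup of punches where they are.

Things in the scene. Friction and masses are not known exactly. Their poses are not given: they have to be found in the camera images.
- stand: bench magnifier, fixed to the bench: dark foot plate 150 x 130 mm, steel post (its axis at x = -195 mm), white clamp head, and a bright inner tube 20 mm square held level from the head. Origin 165 mm straight below the boom's axis at the snap button; x runs level along the boom from the post to the lens, z up. The boom's height differs from day to day: its axis is 157 to 165 mm above the bench, the post's top (highest part) 41 mm above that
- boom (a joint): metres that the white sleeve with the lens has slid along the stand's +x (+ takes the lens away from the post). 0: the button stands in the sleeve's middle hole; -0.060, -0.030, 0.030, 0.060: in one of the others; stops at -0.066 and 0.066. With the button pushed in it slides with about 2.5 N and stays where it is left
- sleeve_hole (a point): mouth of the sleeve's middle hole. Sleeve: white tube 25 mm square, 172 mm long, 2 mm wall, 0.6 kg with the lens, on the fixed inner tube; its flat top, level with this point, is 12.5 mm above the boom's axis and has five 11.6 mm holes in a row, 30 mm apart. Bare top for 80 mm either way from this hole, then a black collar (post end, 3 mm higher) and a black end block (lens end, 31 mm square). A finger bearing on it with 15 to 20 N drags it along
- snap (a joint): travel of the brass snap button: 0 popped out through a hole, 0.005 flush with the sleeve's top, about 0.007 held in under the sleeve's wall. Spring: 2 N to start, 3.5 N flush. Pushed flush, its round top lets the sleeve ride over it (7 to 8 N to start the sleeve); it pops out by itself at the next hole and stops the sleeve there. Popped out, it locks
- snap_top (a point): top of the snap button's round crown, 10 mm across; popped out it stands 5 mm above the sleeve's flat top. The button sits on the fixed inner tube, so it stays at one place while the sleeve's holes pass over it
- lens_mid (a point): centre of the magnifier's clear lens, 90 mm across in a black frame 102 mm across and 20 mm high, on the boom's axis, 165 mm out from the sleeve's middle hole
- copper_mid (a point): centre of the top face of the copper disc, 68 mm across with a chased rosette, set in black pitch in the dark iron pitch bowl (94 mm across, 42 mm high, 0.95 kg). It stands two holes (60 mm) further out or further in than the lens starts, within a few mm
- pitch_bowl: the pitch bowl that holds the copper disc; origin at the centre of its underside
- enamel_dish: bystander: small blue enamel dish, 90 mm across, 34 mm high; it stands on the other side of the lens from the copper. Origin under its centre
- hammer: bystander: chasing hammer 260 mm long lying on the bench; origin under the middle of its length
- punch_cup: bystander: blue cup 64 mm across, 85 mm high, with punches standing in it to about 145 mm; origin under its centre
There are look-alikes about, which are no part of the job. Of the things that look like the pitch_bowl, the largest one is meant.

How it is judged (in metres and radians):
On the way:
1. the button is in and the sleeve has slid out of its first hole ((value of joint boom above 0.012 m or value of joint boom below -0.012 m)), for 0.05 s.
At the end, for the whole second after the job is handed in: The lens centre is within 12 mm of the copper disc's centre seen from above, the snap button is popped out through a hole to within 1.5 mm of its full height, and the sleeve is at rest (horizontal distance between lens_mid and copper_mid below 0.012 m and value of joint snap below 0.0015 m and velocity of joint boom between -0.01 and 0.01 m/s); the robot touches nothing.
It fails at once if the magnifier is forced: the robot bears on it with more than 60 N, pressing or pushing (contact force between any of the fingers, the arm and stand above 60 N).
It fails at once if the bowl, the dish, the hammer or the cup of punches is moved more than 15 mm (distance of any of pitch_bowl, enamel_dish, hammer, punch_cup from where it was at the start of the episode above 0.015 m).
It also fails if it takes over 51 s, if anything falls off the work surface, if the arm or the gripper's body presses on something with over 40 N, if the wrist force passes 120 N, or if a joint passes its speed limit or range.

## Working session

There is one attempt and no reset: what is moved stays moved. The work goes in short steps, Python scripts to look and compute and a tool call to move; the robot and the scene stay as the last step left them, time stands still between calls to the robot, and variables do not carry over. Pictures are saved under pics/ and viewed, at most 10 in all, crops included, and the job is handed in when it is done.

Besides the shell and the picture viewer there is one more tool, called after "Emit:" as name([rows], argument=value, ...), one row to a line, values as JSON. send_rows: Moves the arm, as the interface text tells. Shift numbers are shares of 800 mm and turn numbers shares of 90 degrees, none past 1 either way. Its arguments: {"type":"object","properties":{"deltas":{"type":"array","items":{"type":"array"}},"gripper":{"type":"number"}},"required":["deltas"]}

```bash
mkdir -p pics
cat > h.py <<'E'
import numpy as np,cv2
from plant import ctrl
def ray(s,u,v):
    f=200/np.tan(np.radians(s["vertical_fov"])/2)
    xd,yd=(u-s["cx"])/f,(v-s["cy"])/f
    x,y=xd,yd
    for _ in range(30):
        k=1+s["k1"]*(x*x+y*y); x,y=xd/k,yd/k
    R=cv2.Rodrigues(np.array(s["rvec"],float))[0]; t=np.array(s["tvec"],float).ravel()
    return -R.T@t, R.T@np.array([x,y,1])
def onz(s,u,v,z):
    o,d=ray(s,u,v); return (o+d*(z-o[2])/d[2])
def proj(s,P):
    f=200/np.tan(np.radians(s["vertical_fov"])/2)
    R=cv2.Rodrigues(np.array(s["rvec"],float))[0]
    c=R@np.array(P,float)+np.array(s["tvec"],float).ravel()
    x,y=c[0]/c[2],c[1]/c[2];k=1+s["k1"]*(x*x+y*y)
    return np.array([s["cx"]+f*x*k,s["cy"]+f*y*k])
def tri(a,pa,b,pb):
    o1,d1=ray(a,*pa);o2,d2=ray(b,*pb)
    m=np.linalg.lstsq(np.c_[d1,-d2],o2-o1,rcond=None)[0]
    p,q=o1+m[0]*d1,o2+m[1]*d2
    return (p+q)/2,np.linalg.norm(p-q)
def save(s,n): cv2.imwrite(f"pics/{n}.png",s["color"][:,:,::-1])
E
python3 - <<'E'
from h import *
for c in ["side","top"]:
    s=ctrl.snapshot(c); save(s,c+"0")
    print(c,ray(s,320,200))
    for t in ["snap_top","sleeve_hole","lens_mid","copper_mid","pitch_bowl","enamel_dish","hammer","punch_cup","stand"]:
        print(t,[(round(b["conf"],2),round(b["xy"][0]*640),round(b["xy"][1]*400)) for b in ctrl.boxes_of(s,t)])
print(ctrl.get_obs())
E
```

```text
side (array([0.14410649, 0.40860793, 0.70491605]), array([ 0.51942028, -0.47635148, -0.70988362]))
snap_top []
sleeve_hole [(0.71, 371, 167)]
lens_mid [(0.71, 369, 168)]
copper_mid [(0.74, 369, 211), (0.71, 470, 235), (0.66, 429, 279)]
pitch_bowl [(0.9, 371, 213), (0.9, 432, 279), (0.65, 470, 231)]
enamel_dish [(0.65, 399, 186)]
hammer [(0.91, 332, 177)]
punch_cup [(0.58, 262, 217)]
stand [(0.78, 283, 271)]
top (array([0.37264841, 0.00145719, 1.3235214 ]), array([ 0.1475973 ,  0.01108612, -0.98905571]))
snap_top []
sleeve_hole [(0.82, 377, 201)]
lens_mid [(0.6, 377, 203), (0.29, 279, 208)]
copper_mid [(0.87, 353, 285), (0.84, 410, 275), (0.61, 359, 217), (0.29, 377, 204)]
pitch_bowl [(0.96, 361, 217), (0.96, 409, 277), (0.64, 354, 285)]
enamel_dish [(0.85, 414, 207)]
hammer [(0.64, 372, 154)]
punch_cup [(0.91, 286, 167)]
stand [(0.56, 281, 212), (0.18, 375, 202)]
{'clock': 1.0, 'joint_pos': array([ 8.37168183e+01,  2.05427457e+01,  6.82988639e-01, -4.18486390e-04,
       -7.01345992e+01, -1.65072257e+01]), 'qvel': array([ 0.03110145,  0.00087155,  0.1128688 ,  0.01395282, -0.02992523,
        0.02854806]), 'tau': array([-9.21697319e-04, -5.82390761e+01,  2.93303883e+01,  7.00270146e+00,
        1.25503092e-02, -2.78124804e-05]), 'tool_pos': array([0.26147299, 0.62228543, 0.29220859]), 'orientation': array([-1.79994701e+02,  1.98097112e-03, -2.27905494e+01]), 'force': array([-0.45752254, -0.55306604,  0.24407742]), 'moment': array([-0.027827  ,  0.02910287, -0.04762532]), 'gripper_force': 0.0, 'opening': 0.08739302382956712}
```

View pics/top0.png

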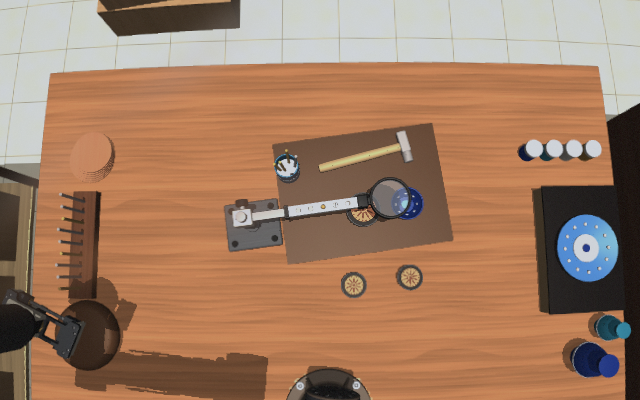

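View pics/side0.png

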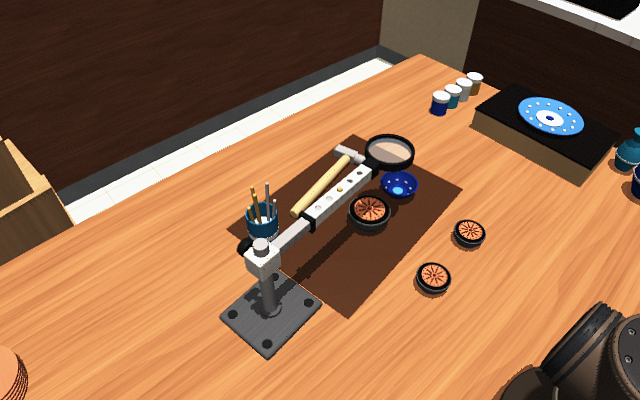

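The copper candidates are top (362,215), (353,285) and (409,277). In the side view they are (369,211), (433,279) and (470,233). The one under the boom is the largest and lies on the boom line, on the post side of the lens, with the dish beyond. So the sleeve goes in. I'll check that in one close crop.

Run:
```python
from h import *
s=ctrl.snapshot("side"); t=ctrl.snapshot("top")
a=cv2.resize(s["color"][140:260,240:420],None,fx=4,fy=4,interpolation=cv2.INTER_CUBIC)[:, :720]
b=cv2.resize(t["color"][165:240,225:430],None,fx=3.5,fy=3.5,interpolation=cv2.INTER_CUBIC)
c=np.zeros((a.shape[0]*1,720,3),np.uint8)
cv2.imwrite("pics/c1.png",a[:,:,::-1]); cv2.imwrite("pics/c2.png",b[:,:,::-1])
for n,p in dict(cop=(362,215),l1=(353,285),l2=(409,277)).items(): print(n,onz(t,*p,.042))
for n,p in dict(cop=(369,211),l1=(433,279),l2=(470,233)).items(): print(n,onz(s,*p,.042))
print("lens",onz(t,390,198,.161), onz(s,390,153,.161)); print("dish",onz(s,399,186,.02),onz(t,414,205,.02))
```

```text
cop [ 0.52220454 -0.09573226  0.042     ]
l1 [ 0.33795567 -0.06840903  0.042     ]
l2 [ 0.3563891  -0.21631434  0.042     ]
cop [ 0.53377747 -0.09211087  0.042     ]
l1 [ 0.33092303 -0.05326035  0.042     ]
l2 [ 0.34819648 -0.20332446  0.042     ]
lens [ 0.54911345 -0.15593455  0.161     ] [ 0.5464084  -0.15339906  0.161     ]
dish [ 0.55460682 -0.22121973  0.02      ] [ 0.55043863 -0.2402895   0.02      ]
```

View pics/c1.png

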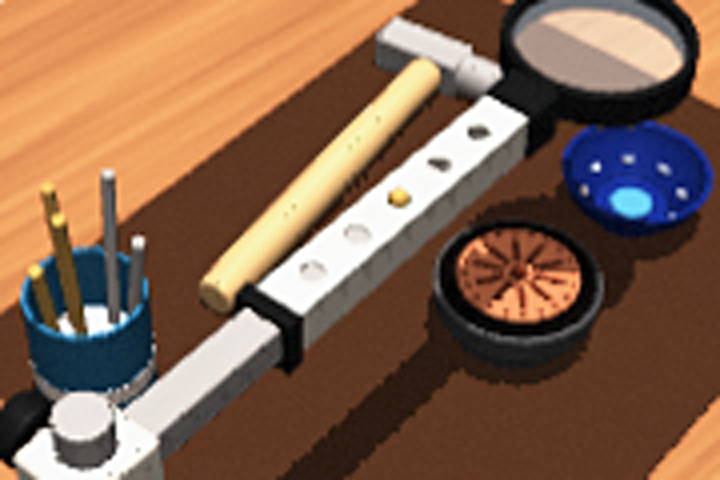

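View pics/c2.png

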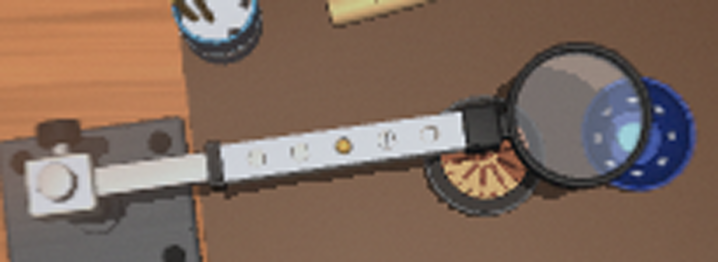

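Run:
```python
from h import *
s=ctrl.snapshot("side"); t=ctrl.snapshot("top")
S=lambda x,y:(240+(x+.5)/4-.5,140+(y+.5)/4-.5); T=lambda x,y:(225+(x+.5)/3.5-.5,165+(y+.5)/3.5-.5)
P={}
for n,(a,b) in dict(btn=((399,197),(344,146)),hm60=((313,269),(257,159)),hp60=((480,131),(430,133)),lens=((598,42),(578,115)),post=((85,415),(57,181))).items():
    p,e=tri(s,S(*a),t,T(*b)); P[n]=p; print(n,p.round(4),round(e,4))
cop=onz(s,*S(518,272),.040); print("cop",cop)
for z in (.169,.173,.177):
  a=onz(t,*T(257,159),z);b=onz(t,*T(430,133),z);c=onz(s,*S(313,269),z);d=onz(s,*S(480,131),z)
  print(z,[(np.linalg.norm(v).round(4),np.degrees(np.arctan2(v[1],v[0])).round(2)) for v in((b-a),(d-c))], onz(t,*T(344,146),z+.004).round(4), onz(s,*S(399,197),z+.004).round(4))
u=P["lens"]-P["post"];u/=np.linalg.norm(u);print(u,np.degrees(np.arctan2(u[1],u[0])),(cop-P["lens"])@u,(P["btn"]-P["post"])@u,(P["lens"]-P["btn"])@u)
o=ctrl.get_obs();R=cv2.Rodrigues
y=np.radians(o["orientation"][2]);tx=np.array([np.cos(y),np.sin(y)]);ty=np.array([np.sin(y),-np.cos(y)])
d=(P["btn"]-o["tool_pos"])[:2];print(d@tx/.8,d@ty/.8)
```

```text
btn [0.5289 0.0077 0.175 ] 0.0009
hm60 [0.5206 0.0674 0.176 ] 0.0013
hp60 [ 0.5366 -0.0518  0.1748] 0.0008
lens [ 0.55   -0.1546  0.1656] 0.0008
post [0.5036 0.2    0.2016] 0.0008
cop [ 0.54169695 -0.10121784  0.04      ]
0.169 [(np.float64(0.1203), np.float64(-82.01)), (np.float64(0.121), np.float64(-83.2))] [0.5289 0.0075 0.173 ] [0.5308 0.0064 0.173 ]
0.173 [(np.float64(0.1199), np.float64(-82.01)), (np.float64(0.1201), np.float64(-83.2))] [0.5283 0.0075 0.177 ] [0.5279 0.0095 0.177 ]
0.177 [(np.float64(0.1195), np.float64(-82.01)), (np.float64(0.1192), np.float64(-83.2))] [0.5278 0.0074 0.181 ] [0.525  0.0125 0.181 ]
[ 0.12898177 -0.98656977 -0.10021875] -82.55153262244396 -0.04115831500815259 0.1956161421175182 0.1638257389462147
0.6057502448542276 0.5786496158199722
```

The copper lies about 53–60 mm in from the lens, so the goal is boom = -0.06, two holes in, with the sleeve moving toward the post. The button is at (0.529, 0.008, ~0.176) and the boom yaw is -82.5°. Now approaching with the fingers shut.

Emit:
send_rows([
  [[0.03, 0.029, 0], 0],
  [[0.06, 0.058, 0], 0],
  [[0.09, 0.087, 0], 0],
  [[0.12, 0.116, 0], 0],
  [[0.152, 0.145, 0], 0],
], gripper=0)

```text
clock: 1.62
tool_pos: [0.3289, 0.4668, 0.2922]
orientation: [-180.0, 0.0, -22.8]
force: [0.8, -0.3, -0.7]
opening: 0.0599
gripper_force: 0.0
```

Emit:
send_rows([
  [[0.03, 0.029, 0], 0],
  [[0.06, 0.058, 0], 0],
  [[0.09, 0.087, 0], 0],
  [[0.12, 0.116, 0], 0],
  [[0.152, 0.145, 0], 0],
])

```text
clock: 2.03
tool_pos: [0.3961, 0.3127, 0.2925]
orientation: [-180.0, -0.0, -22.8]
force: [0.9, 0.9, 0.5]
opening: 0.026
gripper_force: 0.0
```

Emit:
send_rows([
  [[0.03, 0.029, 0], 0],
  [[0.06, 0.058, 0], 0],
  [[0.09, 0.087, 0], 0],
  [[0.12, 0.116, 0], 0],
  [[0.152, 0.145, 0], 0],
])

```text
clock: 2.45
tool_pos: [0.4632, 0.1586, 0.2926]
orientation: [-179.9, -0.0, -22.8]
force: [0.7, 1.1, -0.7]
opening: 0.0006
gripper_force: 0.0
```

Emit:
send_rows([
  [[0.03, 0.029, 0], 0],
  [[0.06, 0.058, 0], 0],
  [[0.09, 0.087, 0], 0],
  [[0.12, 0.116, 0], 0],
  [[0.15, 0.144, 0], 0],
])

```text
clock: 2.87
tool_pos: [0.5294, 0.0057, 0.2925]
orientation: [-180.0, -0.0, -22.8]
force: [1.3, -0.4, 0.6]
opening: 0.0003
gripper_force: 0.0
```

Emit:
send_rows([
  [[0, 0, 0], 0.07],
  [[0, 0, 0], 0.14],
  [[0, 0, 0], 0.21],
  [[0, 0, 0], 0.28],
  [[0, 0, 0], 0.35],
])

```text
clock: 3.28
tool_pos: [0.529, 0.0072, 0.2923]
orientation: [-180.0, -0.0, -54.6]
force: [0.4, 0.1, -0.5]
opening: 0.0007
gripper_force: 0.0
```

Emit:
send_rows([
  [[0, 0, 0], 0.07],
  [[0, 0, 0], 0.14],
  [[0, 0, 0], 0.21],
  [[0, 0, 0], 0.28],
  [[0, 0, 0], 0.313],
])

```text
clock: 3.7
tool_pos: [0.529, 0.0074, 0.2923]
orientation: [-180.0, 0.0, -82.8]
force: [-0.9, -0.0, 0.3]
opening: 0.0003
gripper_force: 0.0
```

Run:
```python
from h import *
w=ctrl.snapshot("wrist"); save(w,"w1"); print(ray(w,320,200))
for n,p in dict(btn=(.529,.0077,.176),hm=(.5206,.0674,.173),hp=(.5366,-.0518,.173),tip=(.529,.0074,.2263)).items(): print(n,proj(w,p))
```

```text
(array([ 0.53839   , -0.06832058,  0.38490022]), array([-0.05278789,  0.28486659, -0.95728772]))
btn [314.49657466 218.20550566]
hm [315.68495606 289.78014377]
hp [314.26962388 131.78301191]
tip [314.51037044 248.90777631]
```

View pics/w1.png

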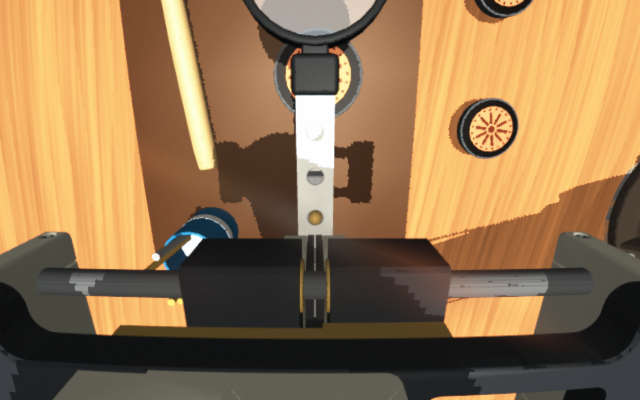

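The wrist view shows the brass button at (315,217), against a prediction of (314.5,218), and the +60 hole at (315,132). The fingers are lined up with it, so I'm descending.

Emit:
send_rows([
  [[0, 0, 0.015], 0],
  [[0, 0, 0.03], 0],
  [[0, 0, 0.042], 0],
  [[0, 0, 0.05], 0],
  [[0, 0, 0.05], 0],
])

```text
clock: 4.17
tool_pos: [0.5284, 0.0073, 0.2508]
orientation: [179.9, -0.0, -82.4]
force: [0.1, -0.3, 0.3]
opening: 0.0005
gripper_force: 0.0
```

Emit:
send_rows([
  [[0, 0, 0.002], 0],
  [[0, 0, 0.004], 0],
  [[0, 0, 0.006], 0],
  [[0, 0, 0.008], 0],
  [[0, 0, 0.01], 0],
])

```text
clock: 4.58
tool_pos: [0.5292, 0.0075, 0.2444]
orientation: [-180.0, 0.0, -82.5]
force: [-0.6, 0.2, 2.1]
opening: 0.0004
gripper_force: 0.9
```

Emit:
send_rows([
  [[0, 0, 0.001], 0],
  [[0, 0, 0.002], 0],
  [[0, 0, 0.003], 0],
  [[0, 0, 0.004], 0],
  [[0, 0, 0.004], 0],
])

```text
clock: 5.0
tool_pos: [0.5292, 0.0075, 0.2411]
orientation: [-180.0, -0.0, -82.5]
force: [0.3, 0.5, 1.9]
opening: 0.0001
gripper_force: 1.4
```

Emit:
send_rows([
  [[0, 0, 0.0005], 0],
  [[0, 0, 0.001], 0],
  [[0, 0, 0.0015], 0],
  [[0, 0, 0.002], 0],
  [[0, 0, 0.002], 0],
])

```text
clock: 5.42
tool_pos: [0.5292, 0.0075, 0.2401]
orientation: [-180.0, -0.0, -82.4]
force: [-2.6, 1.0, 7.3]
opening: 0.0003
gripper_force: 4.0
```

Emit:
send_rows([
  [[0, 0, 0.0003], 0],
  [[0, 0, 0.0006], 0],
  [[0, 0, 0.0009], 0],
  [[0, 0, 0.0012], 0],
  [[0, 0, 0.0012], 0],
])

```text
clock: 5.83
tool_pos: [0.5292, 0.0074, 0.24]
orientation: [-179.9, -0.0, -82.4]
force: [-5.0, 1.5, 14.5]
opening: 0.0007
gripper_force: 7.4
```

Emit:
send_rows([
  [[0, 0, 0.0005], 0],
  [[0, 0, 0.0009], 0],
  [[-0.002, 0, 0.001], 0],
  [[-0.004, 0, 0.001], 0],
  [[-0.006, 0, 0.001], 0],
])

```text
clock: 6.25
tool_pos: [0.5287, 0.0109, 0.24]
orientation: [-179.9, -0.2, -82.4]
force: [-4.5, -9.5, 17.8]
opening: 0.0003
gripper_force: 8.7
```

Emit:
send_rows([
  [[-0.002, 0, 0.0002], 0],
  [[-0.004, 0, 0.0003], 0],
  [[-0.006, 0, 0.0003], 0],
  [[-0.008, 0, 0.0003], 0],
  [[-0.01, 0, 0.0003], 0],
])

```text
clock: 6.67
tool_pos: [0.5277, 0.019, 0.2399]
orientation: [-179.9, -0.1, -82.4]
force: [-6.5, -4.4, 20.2]
opening: 0.0006
gripper_force: 10.2
```

```bash
cat > look.py <<'E'
import sys
from h import *
w=ctrl.snapshot("wrist"); save(w,sys.argv[1])
o=ctrl.get_obs(); print(o["tool_pos"],o["force"])
# white->black end block edge along the boom line in the wrist picture
for z,n in((.1735,"top"),):
  b=np.array([.529,.0077,z]);u=np.array([np.cos(np.radians(-82.5)),np.sin(np.radians(-82.5)),0])
  L=np.arange(.0,.17,.001);g=[]
  for l in L:
    x,y=proj(w,b+u*l); g.append(int(w["color"][int(round(y)),int(round(x))].mean()) if 0<=y<400 else -1)
  print([(round(float(l)*1000),v) for l,v in zip(L,g) if l>.01 and l<.1][::1])
E
python3 look.py w2
```

```text
[0.5276228  0.01930936 0.23986765] [-7.44019955 -3.278613   21.22704594]
[(11, 213), (12, 204), (13, 140), (14, 171), (15, 171), (16, 171), (17, 171), (18, 170), (19, 170), (20, 170), (21, 172), (22, 170), (23, 171), (24, 175), (25, 217), (26, 220), (27, 220), (28, 220), (29, 223), (30, 254), (31, 254), (32, 254), (33, 254), (34, 254), (35, 254), (36, 254), (37, 254), (38, 254), (39, 254), (40, 254), (41, 254), (42, 254), (43, 233), (44, 224), (45, 228), (46, 254), (47, 254), (48, 254), (49, 254), (50, 254), (51, 254), (52, 254), (53, 254), (54, 254), (55, 254), (56, 254), (57, 254), (58, 254), (59, 254), (60, 254), (61, 254), (62, 254), (63, 254), (64, 254), (65, 254), (66, 254), (67, 254), (68, 254), (69, 254), (70, 254), (71, 254), (72, 187), (73, 28), (74, 48), (75, 69), (76, 90), (77, 91), (78, 91), (79, 90), (80, 89), (81, 88), (82, 86), (83, 87), (84, 86), (85, 84), (86, 85), (87, 83), (88, 82), (89, 80), (90, 78), (91, 79), (92, 77), (93, 75), (94, 74), (95, 62), (96, 47), (97, 31), (98, 86), (99, 88)]
```

The sleeve has come about 11 mm with the finger. Continuing.

Emit:
send_rows([
  [[-0.0025, 0, 0], 0],
  [[-0.005, 0, 0], 0],
  [[-0.0075, 0, 0], 0],
  [[-0.01, 0, 0], 0],
  [[-0.0125, 0, 0], 0],
])

```text
clock: 7.13
tool_pos: [0.5264, 0.029, 0.2399]
orientation: [-179.9, -0.1, -82.4]
force: [-5.7, -4.5, 20.6]
opening: 0.0
gripper_force: 10.3
```

Emit:
send_rows([
  [[-0.002, 0, 0], 0],
  [[-0.004, 0, 0], 0],
  [[-0.006, 0, 0], 0],
  [[-0.008, 0, 0], 0],
  [[-0.01, 0, 0], 0],
])

```text
clock: 7.55
tool_pos: [0.5253, 0.0373, 0.2399]
orientation: [-179.9, -0.1, -82.4]
force: [-6.1, -2.1, 21.6]
opening: 0.0007
gripper_force: 10.4
```

```bash
python3 look.py w3
```

```text
[0.52527487 0.03753627 0.23987285] [-7.61971937 -0.81921698 20.97621966]
[(11, 223), (12, 241), (13, 254), (14, 254), (15, 254), (16, 254), (17, 254), (18, 254), (19, 254), (20, 254), (21, 254), (22, 254), (23, 254), (24, 252), (25, 254), (26, 254), (27, 254), (28, 254), (29, 249), (30, 176), (31, 86), (32, 243), (33, 254), (34, 254), (35, 254), (36, 253), (37, 254), (38, 254), (39, 254), (40, 254), (41, 254), (42, 254), (43, 254), (44, 254), (45, 254), (46, 254), (47, 254), (48, 254), (49, 254), (50, 254), (51, 254), (52, 254), (53, 254), (54, 57), (55, 39), (56, 60), (57, 82), (58, 92), (59, 91), (60, 92), (61, 90), (62, 89), (63, 89), (64, 86), (65, 87), (66, 85), (67, 86), (68, 84), (69, 83), (70, 81), (71, 81), (72, 80), (73, 78), (74, 77), (75, 74), (76, 69), (77, 54), (78, 39), (79, 66), (80, 89), (81, 87), (82, 83), (83, 33), (84, 36), (85, 90), (86, 86), (87, 65), (88, 46), (89, 163), (90, 221), (91, 218), (92, 217), (93, 218), (94, -1), (95, -1), (96, -1), (97, -1), (98, -1), (99, -1)]
```

Emit:
send_rows([
  [[-0.001, 0, 0], 0],
  [[-0.002, 0, 0], 0],
  [[-0.003, 0, 0], 0],
  [[-0.004, 0, 0], 0],
  [[-0.005, 0, 0], 0],
])

```text
clock: 8.02
tool_pos: [0.525, 0.0396, 0.2399]
orientation: [-179.9, -0.3, -82.4]
force: [-0.5, -15.3, 18.1]
opening: 0.0003
gripper_force: 9.0
```

```bash
python3 look.py w4
```

```text
[0.5250274  0.03959289 0.23989664] [ -2.61822136 -12.54946041  19.25985232]
[(11, 254), (12, 254), (13, 254), (14, 254), (15, 254), (16, 254), (17, 254), (18, 254), (19, 254), (20, 254), (21, 254), (22, 254), (23, 251), (24, 254), (25, 254), (26, 254), (27, 254), (28, 254), (29, 251), (30, 191), (31, 104), (32, 254), (33, 254), (34, 252), (35, 254), (36, 254), (37, 254), (38, 254), (39, 254), (40, 254), (41, 254), (42, 254), (43, 254), (44, 254), (45, 254), (46, 254), (47, 254), (48, 254), (49, 254), (50, 254), (51, 254), (52, 161), (53, 34), (54, 54), (55, 84), (56, 93), (57, 90), (58, 89), (59, 90), (60, 89), (61, 87), (62, 87), (63, 86), (64, 87), (65, 85), (66, 82), (67, 83), (68, 80), (69, 78), (70, 77), (71, 78), (72, 76), (73, 75), (74, 71), (75, 58), (76, 43), (77, 41), (78, 88), (79, 88), (80, 84), (81, 56), (82, 24), (83, 87), (84, 91), (85, 70), (86, 46), (87, 149), (88, 220), (89, 220), (90, 217), (91, 217), (92, -1), (93, -1), (94, -1), (95, -1), (96, -1), (97, -1), (98, -1), (99, -1)]
```

View pics/w4.png

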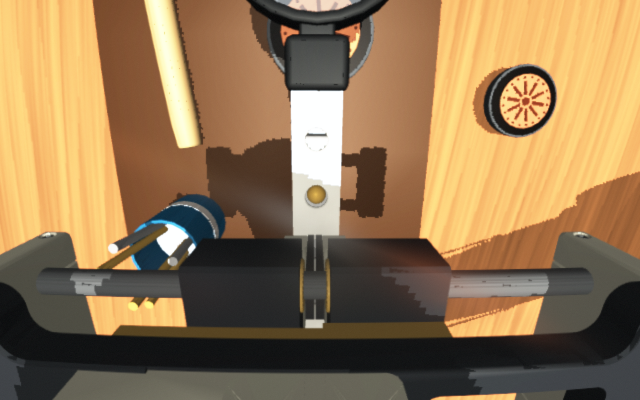

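The button shows popped out at (316,194) in the -0.030 hole, and the sleeve has stopped. Lifting, going back over the button and repeating.

Emit:
send_rows([
  [[0, 0, -0.008], 0],
  [[0, 0, -0.016], 0],
  [[0.02, 0, -0.016], 0],
  [[0.0435, 0, -0.016], 0],
  [[0.0435, 0, -0.016], 0],
])

```text
clock: 8.48
tool_pos: [0.5289, 0.0061, 0.25]
orientation: [180.0, 0.0, -82.5]
force: [0.6, 0.3, 0.4]
opening: 0.0007
gripper_force: 0.0
```

Emit:
send_rows([
  [[0, 0, 0.003], 0],
  [[0, 0, 0.006], 0],
  [[0, 0, 0.008], 0],
  [[0, 0, 0.01], 0],
  [[0, 0, 0.012], 0],
])

```text
clock: 8.9
tool_pos: [0.529, 0.0078, 0.2405]
orientation: [180.0, -0.0, -82.4]
force: [-0.8, -0.6, 3.6]
opening: 0.0003
gripper_force: 1.5
```

Emit:
send_rows([
  [[0, 0, 0.0005], 0],
  [[0, 0, 0.001], 0],
  [[0, 0, 0.0015], 0],
  [[0, 0, 0.002], 0],
  [[0, 0, 0.0025], 0],
])

```text
clock: 9.32
tool_pos: [0.529, 0.0077, 0.24]
orientation: [-180.0, -0.0, -82.4]
force: [-7.6, 1.9, 17.3]
opening: 0.0006
gripper_force: 8.6
```

Emit:
send_rows([
  [[0, 0, 0.0006], 0],
  [[-0.002, 0, 0.0006], 0],
  [[-0.004, 0, 0.0006], 0],
  [[-0.006, 0, 0.0006], 0],
  [[-0.008, 0, 0.0006], 0],
])

```text
clock: 9.73
tool_pos: [0.5283, 0.0127, 0.24]
orientation: [-180.0, -0.1, -82.4]
force: [-3.8, -5.5, 16.7]
opening: 0.0003
gripper_force: 7.9
```

Emit:
send_rows([
  [[-0.0025, 0, 0], 0],
  [[-0.005, 0, 0], 0],
  [[-0.0075, 0, 0], 0],
  [[-0.01, 0, 0], 0],
  [[-0.0125, 0, 0], 0],
])

```text
clock: 10.15
tool_pos: [0.527, 0.023, 0.24]
orientation: [-179.9, -0.1, -82.4]
force: [-5.7, -4.9, 15.4]
opening: 0.0008
gripper_force: 7.8
```

Emit:
send_rows([
  [[-0.0025, 0, 0], 0],
  [[-0.005, 0, 0], 0],
  [[-0.0075, 0, 0], 0],
  [[-0.01, 0, 0], 0],
  [[-0.0115, 0, 0], 0],
])

```text
clock: 10.57
tool_pos: [0.5258, 0.0327, 0.24]
orientation: [-179.9, -0.0, -82.4]
force: [-5.7, -1.7, 17.0]
opening: 0.0005
gripper_force: 8.3
```

Emit:
send_rows([
  [[-0.0015, 0, 0], 0],
  [[-0.003, 0, 0], 0],
  [[-0.0045, 0, 0], 0],
  [[-0.006, 0, 0], 0],
  [[-0.0075, 0, 0], 0],
])

```text
clock: 10.98
tool_pos: [0.525, 0.0381, 0.24]
orientation: [-179.9, -0.1, -82.4]
force: [-3.7, -10.3, 13.4]
opening: 0.0004
gripper_force: 7.1
```

Emit:
send_rows([
  [[-0.001, 0, 0], 0],
  [[-0.002, 0, 0], 0],
  [[-0.003, 0, 0], 0],
  [[-0.003, 0, 0], 0],
  [[-0.003, 0, 0], 0],
])

```text
clock: 11.4
tool_pos: [0.5251, 0.0396, 0.24]
orientation: [-179.9, -0.2, -82.4]
force: [-1.2, -10.0, 14.2]
opening: 0.0005
gripper_force: 6.8
```

Emit:
send_rows([
  [[0, 0, -0.01], 0],
  [[0, 0, -0.03], 0],
  [[0, 0, -0.06], 0],
  [[0, 0, -0.09], 0],
  [[0, 0, -0.1], 0],
])

```text
clock: 11.82
tool_pos: [0.5256, 0.0417, 0.3216]
orientation: [-179.7, 0.0, -82.4]
force: [-0.4, 0.8, 0.5]
opening: 0.0008
gripper_force: 0.0
```

Run:
```python
from h import *
w=ctrl.snapshot("wrist"); s=ctrl.snapshot("side")
a=cv2.resize(w["color"][0:260,180:460],None,fx=1.6,fy=1.6)[:400]
b=cv2.resize(s["color"][140:260,240:420],None,fx=2,fy=2,interpolation=cv2.INTER_CUBIC)
c=np.zeros((416,810,3),np.uint8);c[:a.shape[0],:a.shape[1]]=a;c[:240,450:810]=b
cv2.imwrite("pics/f1.png",c[:,:800,::-1]); print(ctrl.get_obs()["force"])
```

```text
[-0.53140605  0.7229138  -0.19584404]
```

View pics/f1.png

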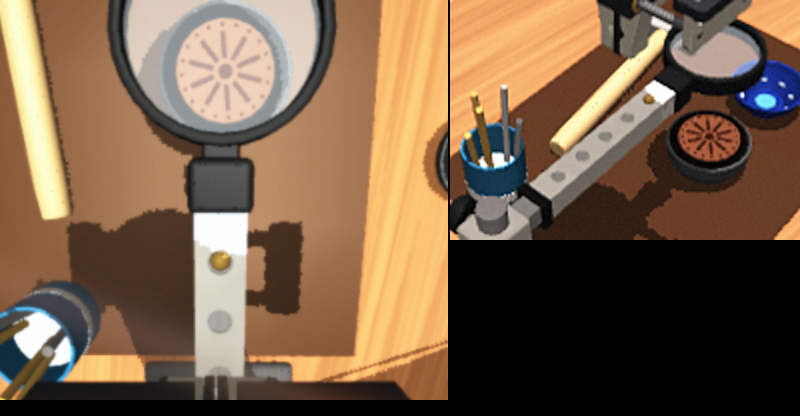

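The button is popped out in the outermost (lens-end) hole at crop (221,260), and the rosette sits under the lens. The lens is at about (0.542, -0.095) and the copper at (0.542, -0.101), so they are roughly 6 mm apart. The arm is clear, so I'm handing in.

```bash
python3 -c "
from plant import ctrl
print(ctrl.close_job())"
```

```text
the job is handed in; nothing more can be done
None
```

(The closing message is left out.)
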